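# Line up the jam jars to cool and check each lid with the stick thermometer

## Task

Nudge the jam jars on the tile strip into one neat row, each in the middle of a tile of its own with no empty tile between jars, so that air gets round them. Then pull the stick thermometer out of the utensil holder and check every jar, from the largest down to the smallest: point the lens straight down at the middle of the lid from 2 to 3 cm above and hold it steady there for a good two seconds, without touching the jar. Finish with the thermometer standing lens down in the holder again and the jars still in their row, leaving the dipper and brush in the holder and the canister and mug where they are.

Things in the scene. Friction and masses are not known exactly. Their poses are not given: they have to be found in the camera images.
- jar1: the largest of up to five squat closed jam jars (three to five are there): an upright glass cylinder 66 mm in diameter with a flat metal lid of the same diameter (the top 15 mm), 70 mm tall in all; origin at the middle of its underside, z up. Mass 0.1 to 0.5 kg, most of it low down. All jars look alike but for size; they stand loose on the tile strip.
- jar2: the second largest of up to five squat closed jam jars (three to five are there): an upright glass cylinder 62 mm in diameter with a flat metal lid of the same diameter (the top 15 mm), 63 mm tall in all; origin at the middle of its underside, z up. Mass 0.1 to 0.5 kg, most of it low down. All jars look alike but for size; they stand loose on the tile strip.
- jar3: the middle-sized of up to five squat closed jam jars (three to five are there): an upright glass cylinder 58 mm in diameter with a flat metal lid of the same diameter (the top 15 mm), 56 mm tall in all; origin at the middle of its underside, z up. Mass 0.1 to 0.5 kg, most of it low down. All jars look alike but for size; they stand loose on the tile strip.
- jar4: the second smallest of up to five squat closed jam jars (three to five are there): an upright glass cylinder 54 mm in diameter with a flat metal lid of the same diameter (the top 15 mm), 49 mm tall in all; origin at the middle of its underside, z up. Mass 0.1 to 0.5 kg, most of it low down. All jars look alike but for size; they stand loose on the tile strip.
- jar5: the smallest of up to five squat closed jam jars (three to five are there): an upright glass cylinder 50 mm in diameter with a flat metal lid of the same diameter (the top 15 mm), 42 mm tall in all; origin at the middle of its underside, z up. Mass 0.1 to 0.5 kg, most of it low down. All jars look alike but for size; they stand loose on the tile strip.
- tile1 (a point): middle of the top of tile 1 of a straight strip of five white square tiles (81 mm each, 85 mm from middle to middle) let flush into the worktop, level with it (z = 0); tile1 lies at the robot's right end (-y), tile5 at the left end.
- tile2 (a point): middle of the top of tile 2 of a straight strip of five white square tiles (81 mm each, 85 mm from middle to middle) let flush into the worktop, level with it (z = 0); tile1 lies at the robot's right end (-y), tile5 at the left end.
- tile3 (a point): middle of the top of tile 3 of a straight strip of five white square tiles (81 mm each, 85 mm from middle to middle) let flush into the worktop, level with it (z = 0); tile1 lies at the robot's right end (-y), tile5 at the left end.
- tile4 (a point): middle of the top of tile 4 of a straight strip of five white square tiles (81 mm each, 85 mm from middle to middle) let flush into the worktop, level with it (z = 0); tile1 lies at the robot's right end (-y), tile5 at the left end.
- tile5 (a point): middle of the top of tile 5 of a straight strip of five white square tiles (81 mm each, 85 mm from middle to middle) let flush into the worktop, level with it (z = 0); tile1 lies at the robot's right end (-y), tile5 at the left end.
- thermometer: stick infrared kitchen thermometer: grey round stick 190 mm long, 18 mm in diameter, about 70 g, standing lens down in one of the holder's tubes, leaning a little on its rim. Origin at the lens face; z runs along the stick from the lens to the free end. A plain cylinder, good to grip, from z = 100 to 190 mm; at z = 52 to 98 mm a black display stands 2.5 mm proud on its +x side.
- lens (a point): the thermometer's lens, 11 mm across: the middle of the end of its black nose, which narrows over the last 30 mm (same point as the origin of thermometer).
- holder: white stoneware utensil holder, fixed, left or right of the tiles: three upright square tubes in a row on a foot 172 x 60 mm, 115 mm tall in all. Origin at the middle of the underside; the row runs along its x, tube middles at x = -58, 0, +58 mm, y = 0. Each tube is 30 mm square inside, walls 4 mm, open on top, its floor 8 mm above the worktop.
- dipper: bystander: wooden honey dipper, 165 mm long, 25 mm head down, 9 mm round handle up, standing in another tube of the holder; origin at the middle of its head's end, z towards the handle's end.
- brush: bystander: flat pastry brush, 162 mm long, bristles down, 16 x 9 mm wooden handle up, standing in the remaining tube of the holder; origin at the end of the bristles, z towards the handle's end.
- sugar: bystander: sugar canister, glass with a blue lid, 102 mm in diameter, 146 mm tall, on the other side of the tiles from the holder; origin at the middle of its underside.
- mug: bystander: white mug 76 mm in diameter, 85 mm tall, beyond the tiles; origin at the middle of its underside, handle at its +y.

How it is judged:
On the way, in this order (a step that is already met when the one before it is completed fails the run):
1. every jar stands upright within 12 mm of the middle of a tile, one to a tile, with no empty tile between jars, and is let go ((horizontal distance between jar1 and tile1 below 0.012 m or horizontal distance between jar1 and tile2 below 0.012 m or horizontal distance between jar1 and tile3 below 0.012 m or horizontal distance between jar1 and tile4 below 0.012 m or horizontal distance between jar1 and tile5 below 0.012 m) and (horizontal distance between jar1 and jar2 below 0.12 m or horizontal distance between jar1 and jar3 below 0.12 m or horizontal distance between jar1 and jar4 below 0.12 m or horizontal distance between jar1 and jar5 below 0.12 m) and angle between each of jar1, jar2, jar3, jar4, jar5's own z axis and vertical below 0.1 rad and height (world z) of each of jar1, jar2, jar3, jar4, jar5 below 0.006 m and linear speed of each of jar1, jar2, jar3, jar4, jar5 below 0.02 m/s and (horizontal distance between jar2 and tile1 below 0.012 m or horizontal distance between jar2 and tile2 below 0.012 m or horizontal distance between jar2 and tile3 below 0.012 m or horizontal distance between jar2 and tile4 below 0.012 m or horizontal distance between jar2 and tile5 below 0.012 m) and (horizontal distance between jar2 and jar1 below 0.12 m or horizontal distance between jar2 and jar3 below 0.12 m or horizontal distance between jar2 and jar4 below 0.12 m or horizontal distance between jar2 and jar5 below 0.12 m) and (horizontal distance between jar3 and tile1 below 0.012 m or horizontal distance between jar3 and tile2 below 0.012 m or horizontal distance between jar3 and tile3 below 0.012 m or horizontal distance between jar3 and tile4 below 0.012 m or horizontal distance between jar3 and tile5 below 0.012 m) and (horizontal distance between jar3 and jar1 below 0.12 m or horizontal distance between jar3 and jar2 below 0.12 m or horizontal distance between jar3 and jar4 below 0.12 m or horizontal distance between jar3 and jar5 below 0.12 m) and (horizontal distance between jar4 and tile1 below 0.012 m or horizontal distance between jar4 and tile2 below 0.012 m or horizontal distance between jar4 and tile3 below 0.012 m or horizontal distance between jar4 and tile4 below 0.012 m or horizontal distance between jar4 and tile5 below 0.012 m) and (horizontal distance between jar4 and jar1 below 0.12 m or horizontal distance between jar4 and jar2 below 0.12 m or horizontal distance between jar4 and jar3 below 0.12 m or horizontal distance between jar4 and jar5 below 0.12 m) and (horizontal distance between jar5 and tile1 below 0.012 m or horizontal distance between jar5 and tile2 below 0.012 m or horizontal distance between jar5 and tile3 below 0.012 m or horizontal distance between jar5 and tile4 below 0.012 m or horizontal distance between jar5 and tile5 below 0.012 m) and (horizontal distance between jar5 and jar1 below 0.12 m or horizontal distance between jar5 and jar2 below 0.12 m or horizontal distance between jar5 and jar3 below 0.12 m or horizontal distance between jar5 and jar4 below 0.12 m) and horizontal distance between any of jar1, jar2, jar3, jar4, jar5 and tile3 below 0.012 m and contact force between each of jar1, jar2, jar3, jar4, jar5 and the fingers below 0.5 N), for 0.3 s.
2. the largest jar is read: the lens 10 to 45 mm above its lid, within 12 mm of the lid's middle, the thermometer within 0.25 rad of upright, all held for two seconds (horizontal distance between lens and jar1 below 0.012 m and z of lens in the frame of jar1 between 0.08 and 0.115 m and angle between the z axis of thermometer and the z axis of jar1, either way round below 0.25 rad), for 2 s.
3. the second largest jar is read: the lens 10 to 45 mm above its lid, within 12 mm of the lid's middle, the thermometer within 0.25 rad of upright, all held for two seconds (horizontal distance between lens and jar2 below 0.012 m and z of lens in the frame of jar2 between 0.073 and 0.108 m and angle between the z axis of thermometer and the z axis of jar2, either way round below 0.25 rad), for 2 s.
4. the middle-sized jar is read: the lens 10 to 45 mm above its lid, within 12 mm of the lid's middle, the thermometer within 0.25 rad of upright, all held for two seconds (horizontal distance between lens and jar3 below 0.012 m and z of lens in the frame of jar3 between 0.066 and 0.101 m and angle between the z axis of thermometer and the z axis of jar3, either way round below 0.25 rad), for 2 s.
5. the second smallest jar is read: the lens 10 to 45 mm above its lid, within 12 mm of the lid's middle, the thermometer within 0.25 rad of upright, all held for two seconds (horizontal distance between lens and jar4 below 0.012 m and z of lens in the frame of jar4 between 0.059 and 0.094 m and angle between the z axis of thermometer and the z axis of jar4, either way round below 0.25 rad), for 2 s.
6. the smallest jar is read: the lens 10 to 45 mm above its lid, within 12 mm of the lid's middle, the thermometer within 0.25 rad of upright, all held for two seconds (horizontal distance between lens and jar5 below 0.012 m and z of lens in the frame of jar5 between 0.052 and 0.087 m and angle between the z axis of thermometer and the z axis of jar5, either way round below 0.25 rad), for 2 s.
At the end, for the whole second after the job is handed in: Every jar stands upright and still within 12 mm of the middle of a tile, one to a tile, with no empty tile between jars; the thermometer stands lens down in a tube of the holder (lens within 25 mm of the holder's underside level, leaning less than 0.3 rad), let go and at rest ((horizontal distance between jar1 and tile1 below 0.012 m or horizontal distance between jar1 and tile2 below 0.012 m or horizontal distance between jar1 and tile3 below 0.012 m or horizontal distance between jar1 and tile4 below 0.012 m or horizontal distance between jar1 and tile5 below 0.012 m) and (horizontal distance between jar1 and jar2 below 0.12 m or horizontal distance between jar1 and jar3 below 0.12 m or horizontal distance between jar1 and jar4 below 0.12 m or horizontal distance between jar1 and jar5 below 0.12 m) and angle between each of jar1, jar2, jar3, jar4, jar5's own z axis and vertical below 0.1 rad and height (world z) of each of jar1, jar2, jar3, jar4, jar5 below 0.006 m and linear speed of each of jar1, jar2, jar3, jar4, jar5, thermometer below 0.02 m/s and (horizontal distance between jar2 and tile1 below 0.012 m or horizontal distance between jar2 and tile2 below 0.012 m or horizontal distance between jar2 and tile3 below 0.012 m or horizontal distance between jar2 and tile4 below 0.012 m or horizontal distance between jar2 and tile5 below 0.012 m) and (horizontal distance between jar2 and jar1 below 0.12 m or horizontal distance between jar2 and jar3 below 0.12 m or horizontal distance between jar2 and jar4 below 0.12 m or horizontal distance between jar2 and jar5 below 0.12 m) and (horizontal distance between jar3 and tile1 below 0.012 m or horizontal distance between jar3 and tile2 below 0.012 m or horizontal distance between jar3 and tile3 below 0.012 m or horizontal distance between jar3 and tile4 below 0.012 m or horizontal distance between jar3 and tile5 below 0.012 m) and (horizontal distance between jar3 and jar1 below 0.12 m or horizontal distance between jar3 and jar2 below 0.12 m or horizontal distance between jar3 and jar4 below 0.12 m or horizontal distance between jar3 and jar5 below 0.12 m) and (horizontal distance between jar4 and tile1 below 0.012 m or horizontal distance between jar4 and tile2 below 0.012 m or horizontal distance between jar4 and tile3 below 0.012 m or horizontal distance between jar4 and tile4 below 0.012 m or horizontal distance between jar4 and tile5 below 0.012 m) and (horizontal distance between jar4 and jar1 below 0.12 m or horizontal distance between jar4 and jar2 below 0.12 m or horizontal distance between jar4 and jar3 below 0.12 m or horizontal distance between jar4 and jar5 below 0.12 m) and (horizontal distance between jar5 and tile1 below 0.012 m or horizontal distance between jar5 and tile2 below 0.012 m or horizontal distance between jar5 and tile3 below 0.012 m or horizontal distance between jar5 and tile4 below 0.012 m or horizontal distance between jar5 and tile5 below 0.012 m) and (horizontal distance between jar5 and jar1 below 0.12 m or horizontal distance between jar5 and jar2 below 0.12 m or horizontal distance between jar5 and jar3 below 0.12 m or horizontal distance between jar5 and jar4 below 0.12 m) and horizontal distance between any of jar1, jar2, jar3, jar4, jar5 and tile3 below 0.012 m and x of thermometer in the frame of holder between -0.085 and 0.085 m and y of thermometer in the frame of holder between -0.03 and 0.03 m and z of lens in the frame of holder below 0.025 m and angle between thermometer's own z axis and vertical below 0.3 rad); the robot touches nothing.
It fails at once if the thermometer is pressed against a jar (over 3 N) (contact force between thermometer and jar1 above 3 N or contact force between thermometer and jar2 above 3 N or contact force between thermometer and jar3 above 3 N or contact force between thermometer and jar4 above 3 N or contact force between thermometer and jar5 above 3 N).
It fails at once if the honey dipper or the pastry brush is taken out of the holder (raised 50 mm) (height (world z) of any of dipper, brush above 0.058 m).
It fails at once if the sugar canister or the mug is moved more than 30 mm (distance of any of sugar, mug from where it was at the start of the episode above 0.03 m).
Of jar1, jar2, jar3, jar4, jar5 only 3 to 5 are there at a start; the rules pass over those that are not, and their reading is None.
At some moment in a run one of jar1, jar2, jar3, jar4, jar5 may be knocked a few centimetres aside while the robot is not near it.
It also fails if it takes over 210 s, if anything falls off the work surface, if the arm or the gripper's body presses on something with over 40 N, if the wrist force passes 120 N, or if a joint passes its speed limit or range.

## Robot

A 6-joint arm with a two-finger parallel gripper is mounted at the origin on the work surface. World frame = base frame: x ahead of the robot, y to its left, z up, the work surface at z = 0. Lengths are in m, angles in rad, forces in N, time in s.
With the tool pointing down it reaches from about 0.3 to 0.85 m from the base axis. Payload 5.4 kg.
Tool frame: the origin (TCP) lies between the finger pads; the fingertips stand 17 mm ahead of it and the grasp point (between the pads) lies 2 mm behind it; z points along the fingers, y is the line along which they close (so a half turn about z gives the same grasp; the last joint's range is limited). The gripper opens to 85 mm and grips with 20 to 120 N. Pads are 22 mm wide; open, the fingers measure 114 mm over their backs; the gripper's body (76 mm by 85 mm) begins 54 mm behind the grasp point. The pads swing forward as they close: fully open they stand 13 mm farther back than shut.
Start: joints at [0.978, 0.158, 1.597, -0, 1.386, -0.21], TCP at [0.215, 0.533, 0.248] pointing down, gripper open.
Joint ranges: [-2.91, 2.91], [-0.94, 2.29], [0.18, 2.7], [-1.29, 4.43], [0.17, 2.64], [-3, 3]. Speed limits (rad/s): [2.57, 2.57, 3.14, 3.14, 3.14, 3.14].

## Interface

Orientations are given as [roll, pitch, yaw] about the fixed x, y, z axes, in that order (R = Rz(yaw) Ry(pitch) Rx(roll)).
In Python, from workcell import reach, move_linear, goto_joints, move_gripper, hold, solve_ik, get_obs, snapshot, Unreachable, sign_off gives the robot as it stands. Calls block until the motion is done:
- reach(position, orientation): joint-space move of the TCP to a pose.
- move_linear(position, rot=None, feed=0.15, until_force=None): straight line of the TCP; rot=None keeps the orientation; feed is the mean speed in m/s. With until_force (N) it stops when the force on the tool has changed by that much, and returns True; else False.
- goto_joints(angles): joint-space move.
- move_gripper(opening, effort=None): finger opening in m; effort is the grip in N (None keeps the last); returns when the fingers have stopped.
- hold(seconds).
- solve_ik(position, orientation): joint angles nearest the present ones, or None.
- get_obs(): the state.
- snapshot(name): name is "scene" or "top"; returns a dict with "img" (480x640x3 uint8, red, green, blue), "depth" (480x640 float32, m along the optical axis (not along the pixel's ray), 0 where there is no reading), "fx", "fy", "cx", "cy" (pixels), "position" and "attitude" of the camera in the world. Camera axes: x right, y down, z forward; pixel columns grow to the right and rows downward; lengths in m; the calibration is good to about 2 mm. A picture is of the moment at which its call begins.
A pose or a line that the arm cannot do raises Unreachable and nothing moves.
- sign_off(): hands the job in; it is judged then, once.
The state is a dict: "clock": time; "joint_pos": joint angles; "qd": joint speeds; "tau": joint torques, N m; "position": TCP position; "eef_rot": TCP orientation; "wrist_force": force on the tool from outside, world axes, zero at the start; "ft_torque": the same for the moment, N m; "opening": finger opening in m; "grasp_force": force on a finger pad.
Only numpy, scipy, OpenCV 4.12 (cv2) and the standard library are available. Lean on these libraries where they do the work, as an engineer would, in place of code of your own. Each camera call takes 0.05 s, during which the arm holds its last target. There are 200 camera calls.

## Working session

There is one attempt and no reset: what is moved stays moved. The work goes in short steps, each a Python script; the robot and the scene stay as the last script left them, time stands still between calls to the robot, and variables do not carry over. Pictures are saved under pics/ and viewed, at most 14 in all, crops included, and the job is handed in when it is done.

```bash
mkdir -p pics; ls
cat > h.py <<'E'
import numpy as np, cv2
from workcell import *
from scipy.spatial.transform import Rotation as R
def cam(n):
    s=snapshot(n); a=np.array(s["attitude"],float)
    s["R"]=a if a.shape==(3,3) else R.from_euler('xyz',a).as_matrix() if a.size==3 else R.from_quat(a).as_matrix()
    s["p"]=np.array(s["position"],float); return s
def ray(s,u,v,z):
    d=s["R"]@np.array([(u-s["cx"])/s["fx"],(v-s["cy"])/s["fy"],1.0]); return s["p"]+d*(z-s["p"][2])/d[2]
def cloud(s):
    v,u=np.mgrid[0:480,0:640]; d=s["depth"]
    c=np.stack([(u-s["cx"])/s["fx"]*d,(v-s["cy"])/s["fy"]*d,d],-1); return c@s["R"].T+s["p"]
def proj(s,P):
    c=s["R"].T@(np.array(P)-s["p"]); return c[0]/c[2]*s["fx"]+s["cx"],c[1]/c[2]*s["fy"]+s["cy"]
def save(s,n): cv2.imwrite(f"pics/{n}.png",s["img"][...,::-1])
E
python3 - <<'E'
from h import *
for n in("top","scene"):
    s=cam(n); save(s,n+"0"); print(n,s["attitude"],s["p"],s["fx"],s["cx"],s["cy"])
    c=cloud(s); print(c[240,320],np.mean(s["depth"]==0)); 
print(get_obs())
E
```

```text
pics
top [-3.06717766 -0.01226857 -1.55089194] [0.50350256 0.01030716 1.54336324] 609.318016603563 318.04496877304405 235.78643477087647
[ 0.60857668 -0.01156776 -0.00400228] 0.004072265625
scene [-2.28277075 -0.00354132  0.69369448] [ 1.05166818 -0.54169631  0.68444403] 504.81577293800495 314.6277361439579 251.35881482029419
[0.53265822 0.10408679 0.00152339] 0.006865234375
{'clock': 0.1, 'joint_pos': array([ 9.77914997e-01,  1.58998416e-01,  1.59814313e+00, -7.63356342e-06,
        1.38624250e+00, -2.10083047e-01]), 'qd': array([-5.40288394e-05,  9.49124550e-04, -1.99135089e-03, -1.90137795e-03,
       -5.61498376e-04,  6.88017864e-04]), 'tau': array([-1.09630375e-04, -3.96989608e+01, -3.32338893e+01, -2.37736967e-04,
        4.21282530e-03, -2.27352251e-05]), 'position': array([0.21447674, 0.53292021, 0.24738995]), 'eef_rot': array([-3.13983908e+00, -3.66242523e-04,  2.75879546e+00]), 'wrist_force': array([-0.16310101, -0.39138318,  0.18801077]), 'ft_torque': array([-0.0043692 ,  0.04294968, -0.03446823]), 'grasp_force': 0.0, 'opening': 0.0855006885343414}
```

View pics/top0.png

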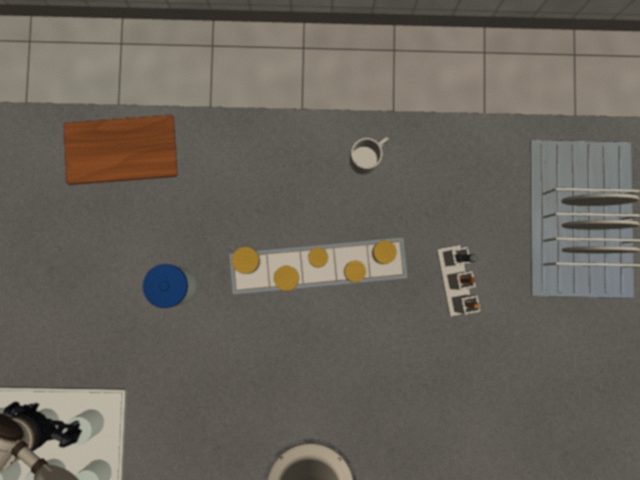

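View pics/scene0.png

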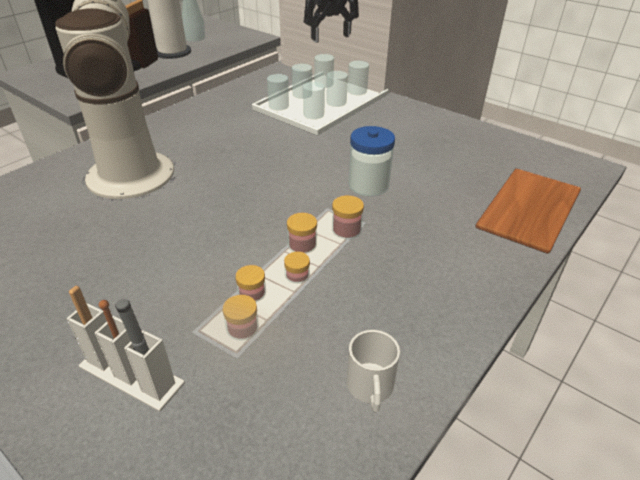

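The top view shows five yellow lids at (245,260), (286,278), (318,257), (355,271) and (385,251), with one over each tile. The holder is on the right at about (460,280), and the thermometer stands in its far (+x) tube at (465,257). The scene view shows the thermometer as the dark stick at (130,320).

```bash
cat >> h.py <<'E'
def lids(s):
    hsv=cv2.cvtColor(s["img"],cv2.COLOR_RGB2HSV)
    m=cv2.inRange(hsv,(15,140,90),(30,255,255)); C=cloud(s); out=[]
    for c in cv2.findContours(m,cv2.RETR_EXTERNAL,cv2.CHAIN_APPROX_NONE)[0]:
        if cv2.contourArea(c)<150: continue
        k=np.zeros_like(m); cv2.drawContours(k,[c],-1,1,-1); k=cv2.erode(k,np.ones((3,3),np.uint8))>0
        P=C[k]; z=np.median(P[:,2]); M=cv2.moments(c); u,v=M["m10"]/M["m00"],M["m01"]/M["m00"]
        h=z
        p=ray(s,u,v,h); sc=s["fx"]/(s["p"][2]-h)
        out.append((p[0],p[1],z,2*np.sqrt(M["m00"]/np.pi)/sc))
    return np.array(sorted(out,key=lambda r:r[1]))
def tiles(s):
    hsv=cv2.cvtColor(s["img"],cv2.COLOR_RGB2HSV); m=cv2.inRange(hsv,(0,0,165),(179,60,255)); m[:235]=0;m[300:]=0;m[:,:225]=0;m[:,412:]=0
    m=cv2.morphologyEx(m,cv2.MORPH_OPEN,np.ones((3,3),np.uint8))
    pts=np.argwhere(m)[:,::-1]; w=np.array([ray(s,u,v,0)[:2] for u,v in pts],np.float32)
    r=cv2.minAreaRect(w); return r,w,m
E
python3 - <<'E'
from h import *
np.set_printoptions(precision=4,suppress=True)
s=cam("top"); print(lids(s)); r,w,m=tiles(s); print(r)
print(s["img"][265,262],s["img"][243,262],s["img"][290,262],s["img"][200,262], s["img"][250:285:3,262].tolist())
C=cloud(s)
print("tableZ",np.median(C[330:350,250:350,2]), "tileZ", np.median(C[275:285,310:330,2]))
q=cloud(cam("scene"));
k=(q[...,2]>.1)&(q[...,2]<.25)&(q[...,1]<-.3)&(q[...,1]>-.5)&(q[...,0]>.3)&(q[...,0]<.75)
v,u=np.where(k)
for a in np.arange(.1,.22,.01):
    t=k&(abs(q[...,2]-a)<.005); print(round(a,3),t.sum(),q[t].mean(0) if t.any() else 0)
big=cv2.resize(s["img"][235:330,420:500],None,fx=6,fy=6,interpolation=cv2.INTER_CUBIC); sc=cam("scene")
b2=cv2.resize(sc["img"][270:420,60:190],None,fx=3.8,fy=3.8,interpolation=cv2.INTER_CUBIC)[:570]
cv2.imwrite("pics/h1.png",np.hstack([big[:,:300] if 0 else cv2.resize(big,(300,356)),cv2.resize(b2,(309,356))])[...,::-1])
E
```

```text
[[ 0.579  -0.1685  0.0553  0.0525]
 [ 0.5303 -0.097   0.0482  0.0478]
 [ 0.564  -0.006   0.0417  0.0431]
 [ 0.5104  0.0701  0.062   0.0555]
 [ 0.5523  0.1697  0.0691  0.0613]]
((0.5442898869514465, -0.007330477237701416), (0.07935162633657455, 0.4185246527194977), 6.481559753417969)
[184 173 157] [94 91 86] [117 121 121] [91 88 82] [[107, 108, 106], [120, 114, 107], [180, 169, 154], [183, 175, 159], [183, 172, 156], [184, 173, 157], [182, 172, 155], [179, 169, 153], [183, 173, 157], [185, 175, 158], [184, 175, 159], [180, 170, 154]]
tableZ -0.0003972796277488255 tileZ 0.00027352559405047217
0.1 389 [ 0.523  -0.3584  0.1027]
0.11 1134 [ 0.5196 -0.358   0.1109]
0.12 276 [ 0.5268 -0.3572  0.1182]
0.13 158 [ 0.5192 -0.3584  0.1299]
0.14 164 [ 0.5229 -0.3578  0.1397]
0.15 174 [ 0.5215 -0.3582  0.1497]
0.16 166 [ 0.5188 -0.3591  0.1599]
0.17 216 [ 0.5207 -0.3578  0.1692]
0.18 80 [ 0.5705 -0.3517  0.1801]
0.19 83 [ 0.5698 -0.3528  0.1905]
0.2 105 [ 0.5654 -0.3507  0.1968]
0.21 0 0
```

View pics/h1.png

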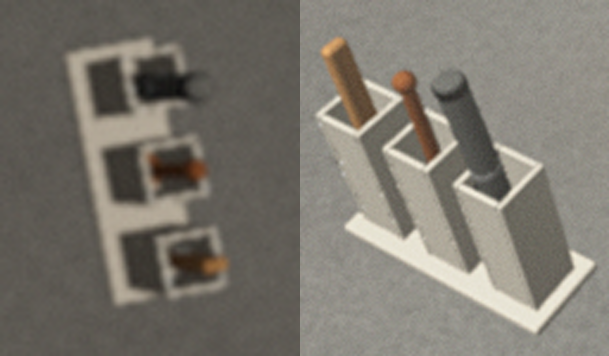

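Sizes by position: jar3 is over tile 1, jar4 over tile 2, jar5 over tile 3, jar2 over tile 4 and jar1 over tile 5. The zoom shows the thermometer as the dark stick in the +x tube, leaning towards −y. Next I'll centre each jar by gripping it across the strip.

```bash
cat >> h.py <<'E'
A=np.deg2rad(6.48); CT=np.array([.5443,-.0073]); U=np.array([-np.sin(A),np.cos(A)])
TILE=[CT+U*.085*(i-2) for i in range(5)]   # tile1..5
YAW=np.pi/2+A; DOWN=[np.pi,0,YAW]
H={1:.070,2:.063,3:.056,4:.049,5:.042}; ORDER=[3,4,5,2,1]  # jars by tile
def shift(xy,t,jar):
    z=.45*H[jar]+.01; move_gripper(.085)
    reach([*xy,.16],DOWN); move_linear([*xy,z],feed=.15); move_gripper(.03,25)
    print(jar,"grip",get_obs()["opening"],get_obs()["grasp_force"])
    move_linear([*t,z],feed=.08); move_gripper(.085); move_linear([*t,.16],feed=.2)
E
python3 - <<'E'
from h import *
np.set_printoptions(precision=4,suppress=True)
L=lids(cam("top")); print(TILE)
for i in (4,0,3,1,2):
    shift(L[i,:2],TILE[i],ORDER[i]); print(get_obs()["clock"])
reach([.35,.2,.35],DOWN)
L=lids(cam("top")); print(L, L[:,:2]-np.array(TILE)); print(get_obs()["clock"])
save(cam("scene"),"s2"); r,w,m=tiles(cam("top")); print(r)
E
```

```text
[array([ 0.5635, -0.1762]), array([ 0.5539, -0.0918]), array([ 0.5443, -0.0073]), array([0.5347, 0.0772]), array([0.5251, 0.1616])]
1 grip 0.06547886411898567 27.906127274036407
5.1833
3 grip 0.057399751489928125 27.06015720963478
9.55
2 grip 0.06119501083086663 27.23351776599884
13.65
4 grip 0.053737187831448666 26.22578278183937
17.6667
5 grip 0.049213977282530325 25.971911698579788
21.4333
[[ 0.5621 -0.1769  0.055   0.052 ]
 [ 0.5538 -0.0921  0.0484  0.0474]
 [ 0.5431 -0.0078  0.0414  0.0427]
 [ 0.5351  0.0775  0.0624  0.055 ]
 [ 0.5246  0.1615  0.0693  0.0604]] [[-0.0014 -0.0006]
 [-0.0001 -0.0003]
 [-0.0012 -0.0005]
 [ 0.0004  0.0004]
 [-0.0005 -0.0001]]
22.775
((0.5440094470977783, -0.007904052734375), (0.07913394272327423, 0.4173756241798401), 6.3761186599731445)
```

View pics/s2.png

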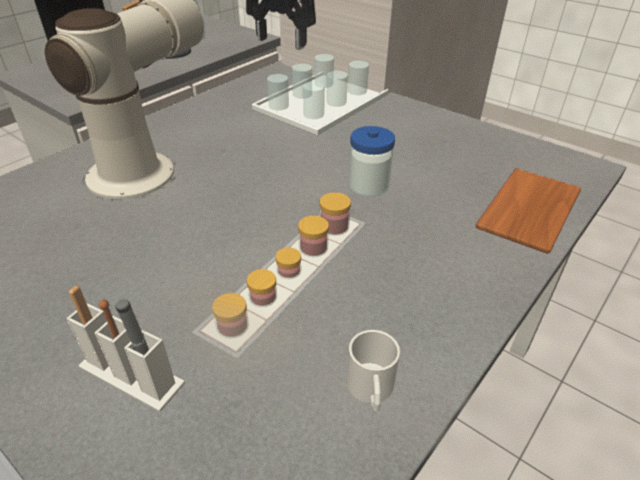

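The row is centred: all jars are within 1.5 mm of their tile middles. The holder and thermometer (stick end about (125,308)) are undisturbed. Next I'll get the stick axis by intersecting planes from the two views, and the holder rim.

```bash
cat >> h.py <<'E'
def stickplane(s,lo,hi,box):
    """plane through camera and centreline of the grey stick's silhouette"""
    C=cloud(s); x0,x1,y0,y1=box
    sat=s["img"].max(2).astype(int)-s["img"].min(2)
    k=(C[...,2]>lo)&(C[...,2]<hi)&(C[...,0]>x0)&(C[...,0]<x1)&(C[...,1]>y0)&(C[...,1]<y1)&(sat<25)
    n,lab,st,_=cv2.connectedComponentsWithStats(k.astype(np.uint8)); i=1+np.argmax(st[1:,4]); k=lab==i
    p=np.argwhere(k)[:,::-1].astype(np.float32)
    vx,vy,x,y=cv2.fitLine(p,cv2.DIST_L2,0,.01,.01).ravel()
    a,b=[ray(s,x+t*vx,y+t*vy,.0)-s["p"] for t in(-10,10)]
    nn=np.cross(a,b); return nn/np.linalg.norm(nn),s["p"],C[k],p
def axis(pl):
    (n1,p1,*_),(n2,p2,*_)=pl; d=np.cross(n1,n2); d/=np.linalg.norm(d); d*=np.sign(d[2])
    q=np.linalg.solve(np.array([n1,n2,[0,0,1]]),[n1@p1,n2@p2,.15]); return q,d
E
python3 - <<'E'
from h import *
np.set_printoptions(precision=4,suppress=True)
s=cam("top"); q=cam("scene"); box=(.54,.62,-.42,-.3)
pl=[stickplane(s,.13,.21,box),stickplane(q,.122,.21,box)]
for p in pl: print(len(p[3]),p[3].min(0),p[3].max(0),p[2].mean(0),p[2][:,2].max())
a,d=axis(pl); print("axis at z=.15",a,d,"tilt",np.arccos(d[2]))
for z in(.115,.15,.19): print(z,a+d*(z-.15)/d[2])
C=cloud(s); v=s["img"].max(2)
k=(C[...,2]>.105)&(C[...,2]<.124)&(C[...,0]>.4)&(C[...,0]<.65)&(C[...,1]<-.28)&(C[...,1]>-.46)&(v>120)
P=np.array([ray(s,u,w,.115)[:2] for w,u in np.argwhere(k)],np.float32); print(k.sum(),np.median(C[k][:,2]),cv2.minAreaRect(P))
n,lab,st,ce=cv2.connectedComponentsWithStats(k.astype(np.uint8))
for i in range(1,n):
    if st[i,4]>20: print(st[i],cv2.minAreaRect(np.array([ray(s,u,w,.115)[:2] for w,u in np.argwhere(lab==i)],np.float32)))
C=cloud(q); v=q["img"].max(2)
k=(C[...,2]>.110)&(C[...,2]<.122)&(C[...,0]>.4)&(C[...,0]<.65)&(C[...,1]<-.28)&(C[...,1]>-.46)&(v>140)
print("scene rim",cv2.minAreaRect(C[k][:,:2].astype(np.float32)))
E
```

```text
116 [461. 254.] [477. 261.] [ 0.5637 -0.3451  0.1778] 0.2033289350827523
654 [115. 299.] [144. 344.] [ 0.5703 -0.3512  0.1657] 0.1992983257789826
axis at z=.15 [ 0.5648 -0.3485  0.15  ] [-0.0337 -0.0398  0.9986] tilt 0.05214834775970132
0.115 [ 0.566  -0.3471  0.115 ]
0.15 [ 0.5648 -0.3485  0.15  ]
0.19 [ 0.5634 -0.3501  0.19  ]
281 0.11352470712835805 ((0.513960599899292, -0.3534928262233734), (0.15358246862888336, 0.039004839956760406), 11.458560943603516)
[452 247  17  18  87] ((0.5707869529724121, -0.34180203080177307), (0.03780488669872284, 0.03896097093820572), 10.562203407287598)
[457 271  19  19  94] ((0.5140363574028015, -0.3535606861114502), (0.037753816694021225, 0.03888027369976044), 11.376482963562012)
[462 295  19  19 100] ((0.4572700560092926, -0.3650766611099243), (0.03775746375322342, 0.03876766562461853), 11.279720306396484)
scene rim ((0.5151516199111938, -0.35527563095092773), (0.15516510605812073, 0.03998207673430443), 11.389547348022461)
```

Holder rim: centre (0.514, −0.3535), yaw 11.4°, height about 0.114. The stick leans about 0.05 rad. I'll grip it along its axis and draw it out.

```bash
cat >> h.py <<'E'
HY=np.deg2rad(11.4); TUBE=np.array([.5708,-.342])
UP=[np.pi,0,HY]
def toolrot(d):
    z=-np.array(d); y=np.array([np.sin(HY),-np.cos(HY),0]); y-=y@z*z; y/=np.linalg.norm(y)
    return R.from_matrix(np.column_stack([np.cross(y,z),y,z])).as_euler('xyz').tolist()
E
python3 - <<'E'
from h import *
np.set_printoptions(precision=4,suppress=True)
box=(.54,.62,-.42,-.3)
a,d=axis([stickplane(cam("top"),.13,.21,box),stickplane(cam("scene"),.122,.21,box)])
rot=toolrot(d); pt=lambda z:(a+d*(z-.15)/d[2]).tolist(); print(rot)
move_gripper(.085); reach(pt(.31),rot); move_linear(pt(.164),feed=.15); move_gripper(.005,40)
o=get_obs(); print("grip",o["opening"],o["grasp_force"],o["wrist_force"])
move_linear(pt(.33),feed=.12); o=get_obs(); print(o["opening"],o["position"],o["wrist_force"])
reach([.45,-.28,.33],UP)
o=get_obs(); print(o["position"],o["eef_rot"],o["joint_pos"],o["clock"])
s=cam("scene"); save(s,"s3"); print(lids(cam("top"))[:,:2]-np.array(TILE))
E
```

```text
[-3.114308193949309, -0.05327600869441018, 0.19896753472735362]
grip 0.01664713432449603 38.909820914268494 [-0.5267  0.194   0.8966]
0.016889244078494813 [ 0.5565 -0.355   0.3288] [-1.0632 -0.2025 -1.2108]
[ 0.4499 -0.2798  0.3299] [ 3.1413 -0.0003  0.199 ] [-0.7847 -0.0032  1.6081  0.0001  1.5363  0.5871] 29.2833
[[-0.0013 -0.0005]
 [-0.     -0.0003]
 [-0.0013 -0.0005]
 [ 0.0004  0.0002]
 [-0.0007 -0.0001]]
```

View pics/s3.png

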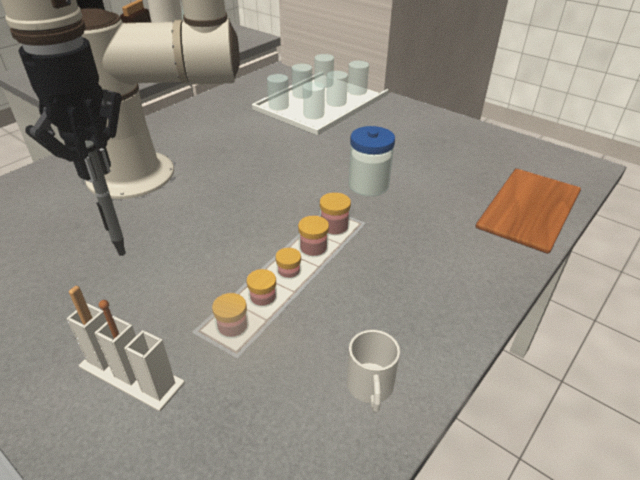

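The stick is held clear of the holder, lens at about (121,253). I'll locate the axis and lens in the tool frame from two wrist angles.

```bash
cat >> h.py <<'E'
def held(s,o):
    """silhouette plane of held stick, in tool frame; plus lens end height from depth"""
    C=cloud(s); p=np.array(o["position"]); T=R.from_euler('xyz',o["eef_rot"]).as_matrix()
    k=(np.hypot(C[...,0]-p[0],C[...,1]-p[1])<.05)&(C[...,2]<p[2]-.03)&(C[...,2]>p[2]-.2)
    n,lab,st,_=cv2.connectedComponentsWithStats(k.astype(np.uint8)); k=lab==1+np.argmax(st[1:,4])
    P=C[k]; low=P[P[:,2]<np.percentile(P[:,2],3)]
    kk=k&(C[...,2]<p[2]-.03)
    q=np.argwhere(kk)[:,::-1].astype(np.float32)
    vx,vy,x,y=cv2.fitLine(q,cv2.DIST_L2,0,.01,.01).ravel()
    r=[s["R"]@np.array([(x+t*vx-s["cx"])/s["fx"],(y+t*vy-s["cy"])/s["fy"],1]) for t in(-30,30)]
    n=np.cross(*r); n/=np.linalg.norm(n)
    end=low.mean(0); vd=(end-s["p"]); vd[2]=0; end=end+vd/np.linalg.norm(vd)*.005
    return T.T@n, T.T@(s["p"]-p), (T.T@(end-p)), k.sum(), P[:,2].min()
E
python3 - <<'E'
from h import *
np.set_printoptions(precision=4,suppress=True)
S=[]
for dy in (0,-np.pi/2):
    reach([.5,-.22,.33],[np.pi,0,HY+dy]); hold(.3); o=get_obs(); f=held(cam("scene"),o); S.append(f)
    print(o["joint_pos"][5],f)
n1,p1=S[0][:2]; n2,p2=S[1][:2]
for z in(0,.08,.15): print(z,np.linalg.solve(np.array([n1,n2,[0,0,1]]),[n1@p1,n2@p2,z]))
print(get_obs()["clock"])
E
```

```text
0.7359143671952791 (array([-0.6593,  0.7519,  0.0044]), array([ 0.4783,  0.423 , -0.3545]), array([-0.0014, -0.0011,  0.1529]), np.int64(882), np.float64(0.17256875545859296))
2.3066027038480725 (array([0.7508, 0.6605, 0.0082]), array([ 0.4245, -0.4771, -0.3545]), array([-0.0017,  0.0012,  0.1532]), np.int64(815), np.float64(0.17260098893426024))
0 [-0.0002  0.0013  0.    ]
0.08 [-0.0005  0.0006  0.08  ]
0.15 [-0.0007 -0.      0.15  ]
31.8917
```

The stick is aligned with the tool to within 1–2 mm, with the lens about 156 mm below the TCP. Now the readings, checking jar positions before and after each one.

```bash
cat > read.py <<'E'
from h import *
np.set_printoptions(precision=4,suppress=True)
PARK=[.45,-.28,.33]; LZ=.156
def look():
    L=lids(cam("top")); assert len(L)==5,L; return L
L=look() if 0 else None
reach(PARK,UP); L=look()
for j in (1,2,3,4,5):
    for tries in range(2):
        i=min(range(5),key=lambda i:abs(L[i,2]-H[j])); xy=L[i,:2]
        print("jar",j,"at",xy,"off tile",np.min(np.linalg.norm(np.array(TILE)-xy,axis=1)))
        rt=R.from_euler('xyz',UP).as_matrix()@[-.0007,0,0]; t=xy-rt[:2]
        reach([*t,.30],UP); move_linear([*t,H[j]+.026+LZ],feed=.1); hold(2.8)
        o=get_obs(); print("  tcp",o["position"],o["opening"],o["wrist_force"])
        move_linear([*t,.30],feed=.2); reach(PARK,UP); L=look()
        i=min(range(5),key=lambda i:abs(L[i,2]-H[j]))
        if np.linalg.norm(L[i,:2]-xy)<.006: break
        print("moved; reread")
print(L[:,:2]-np.array(TILE)); print(get_obs()["clock"])
E
python3 read.py
```

```text
jar 1 at [0.5245 0.1616] off tile 0.000622945285710566
  tcp [0.5252 0.1617 0.252 ] 0.017149178280271002 [ 0.3887 -0.582  -0.716 ]
jar 2 at [0.5352 0.0774] off tile 0.0005267031074149429
  tcp [0.5359 0.0776 0.245 ] 0.01716371802607833 [-0.2117 -0.0385 -1.1117]
jar 3 at [ 0.5621 -0.1769] off tile 0.001494685899393536
  tcp [ 0.5628 -0.1768  0.238 ] 0.017089969257740485 [ 0.5122 -0.6822 -1.4453]
jar 4 at [ 0.5538 -0.0921] off tile 0.00036595370543260314
  tcp [ 0.5545 -0.092   0.231 ] 0.017095104743961073 [-0.15    0.5441 -0.8985]
jar 5 at [ 0.543  -0.0079] off tile 0.0014007934485021861
  tcp [ 0.5437 -0.0077  0.224 ] 0.01684588810229077 [-0.2742  0.1702 -1.4258]
[[-0.0014 -0.0006]
 [-0.0001 -0.0004]
 [-0.0013 -0.0006]
 [ 0.0004  0.0003]
 [-0.0006 -0.    ]]
65.2417
```

Run:
```python
from h import *
np.set_printoptions(precision=4,suppress=True)
f=held(cam("scene"),get_obs()); print("lens in tool",f[2])
x,y=TUBE+np.array([.0007,0])
reach([x,y,.34],UP); 
hit=move_linear([x,y,.168],feed=.06,until_force=6); o=get_obs(); print(hit,o["position"],o["wrist_force"])
save(cam("scene"),"s4")
```

```text
lens in tool [-0.0014 -0.0004  0.1531]
False [ 0.5716 -0.3421  0.1682] [ 0.3698  0.5378 -0.5551]
```

View pics/s4.png

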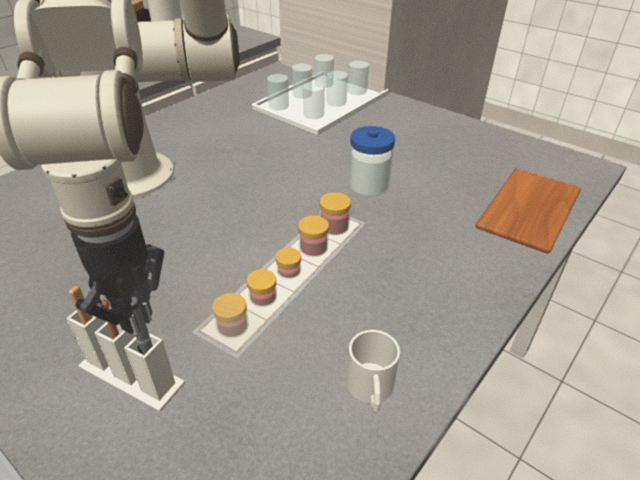

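The stick is down in its tube, around (145,340), with no resistance. I'll release it, retreat and check.

Run:
```python
from h import *
np.set_printoptions(precision=4,suppress=True)
p=get_obs()["position"]
move_gripper(.085); hold(.3); move_linear([p[0],p[1],.34],feed=.12); reach([.35,.2,.35],DOWN); hold(1.5)
save(cam("scene"),"s5")
L=lids(cam("top")); print(L[:,:2]-np.array(TILE),get_obs()["clock"])
box=(.54,.62,-.42,-.3)
pl=[stickplane(cam("top"),.13,.21,box),stickplane(cam("scene"),.122,.21,box)]
a,d=axis(pl); print(a,d,pl[1][2][:,2].max())
```

```text
[[-0.0012 -0.0006]
 [-0.0001 -0.0004]
 [-0.0013 -0.0006]
 [ 0.0004  0.0001]
 [-0.0006  0.    ]] 75.2167
[ 0.5714 -0.341   0.15  ] [0.0046 0.0086 1.    ] 0.20041488880445835
```

View pics/s5.png

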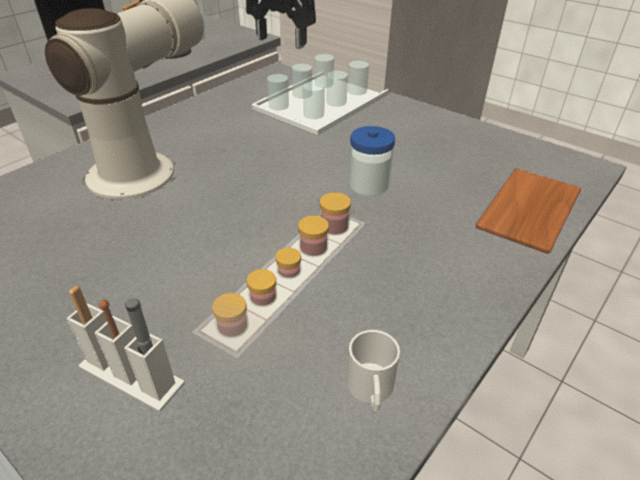

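The thermometer stands nearly upright in its tube (stick end at (134,304)). The jars are in their row, and the dipper, brush, canister and mug look undisturbed.

```bash
python3 -c "
from h import *
L=lids(cam('top')); print(abs(L[:,:2]-np.array(TILE)).max()); print(sign_off())"
```

```text
0.001337628568883864
the job is handed in; nothing more can be done
None
```

I handed the job in: all five jars are centred on their tiles to within about 1.5 mm, I held the thermometer over each lid for 2.8 s from largest to smallest, and it now stands lens down in the holder; the hand-in gave no verdict.

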